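Close the sample centrifuge and start it with its twin keys

ROBOT

A 6-joint arm with a two-finger parallel gripper is mounted at the origin on the work surface. World frame = base frame: x ahead of the robot, y to its left, z up, the work surface at z = 0. Lengths are in m, angles in rad, forces in N, time in s.
With the tool pointing down it reaches from about 0.35 to 0.725 m from the base axis. Payload 6 kg.
Tool frame: the origin (TCP) lies at the very end of the fingers, on their centre line; the grasp point (between the pads) lies 19 mm behind it; z points along the fingers, y is the direction in which the jaws open and shut (so a half turn about z gives the same grasp; the last joint's range is limited). The gripper opens to 85 mm and grips with 20 to 120 N. Pads are 22 mm wide; open, the fingers measure 114 mm over their backs; the gripper's body (76 mm by 85 mm) begins 54 mm behind the grasp point. The pads swing forward as they close: fully open they stand 13 mm farther back than shut.
Start: joints at [1.672, 0.04, 0.085, 0, -1.615, -0.334], TCP at [0.138, 0.584, 0.231] pointing down, gripper open.
Joint ranges: [-2.56, 2.56], [-1.29, 2.01], [-1.08, 1.49], [-3.29, 1.98], [-2.81, -0.18], [-2.99, 2.99]. Speed limits (rad/s): [2.57, 2.57, 3.01, 3.14, 3.14, 3.14].

INTERFACE

Orientations are given as a unit quaternion [w, x, y, z].
In Python, from workcell import manip gives the robot as it stands.
- The arm moves only by the shell command python3 -m pendant 'ROWS'. ROWS is JSON, a list of rows, each an object with "slide": the shift along the world's x, y, z in cm, a list of three; "rotation": the turn, a rotation vector about the world's x, y, z in rad, a list of three; "grip": the closure, from 0 (fully open) to 1 (shut). A call has 1 to 12 rows; each row shifts and turns the commanded pose from where the row before left it; what a row does not reach is not made up. A row lasts 1/10 s, in which the tool goes at most 50 mm and 8.59 degrees, less where a joint would pass 70% of its speed; a pose out of reach is approached as far as the arm can. A call with a gripper value outside its range is refused whole. The fingers move at their own pace and stop on an object; the grip force is fixed at half the most. Time passes only in rows, so rows that do not move let the fingers close. It gives the time, the measured TCP pose, the force and the opening at its end, in the units of the state.
- manip.get_obs(): the state, without advancing time (a new reading comes with each control period).
- manip.read_camera(name): name is "scene" or "top"; returns a dict with "frame" (384x512x3 uint8, blue, green, red), "z_map" (384x512 float32, m along the optical axis (not along the pixel's ray), 0 where there is no reading), "fx", "fy", "cx", "cy" (pixels), "xyz" and "orientation" of the camera in the world. Camera axes: x right, y up, looking along -z (the intrinsics and any distortion apply to the point x, -y, -z); pixel columns grow to the right and rows downward; lengths in m; the calibration is good to about 2 mm. A picture is of the moment at which its call begins.
- manip.job_done(): hands the job in, once; it reports no verdict.
The state is a dict: "time_s": time; "joint_positions": joint angles; "qd": joint speeds; "joint_torque": joint torques, N m; "tcp_pos": TCP position; "tcp_rot": TCP orientation; "contact_force": force on the tool from outside, world axes, zero at the start; "wrist_torque": the same for the moment, N m; "gripper_width": opening from 0.0 (shut) to 1.0 (fully open).
Only numpy, scipy, OpenCV 4.12 (cv2) and the standard library are available. Lean on these libraries where they do the work, as an engineer would, in place of code of your own. Each camera call takes 0.05 s, during which the arm holds its last target. There are 200 camera calls.

TASK

Start the sample centrifuge: with the fingertips or the outside of the fingers, push its yellow sliding cover fully shut against the grey end wall, then press the two green keys down together, one fingertip on each and never one key alone, keep both fully down for at least three seconds, let both come up again and move clear. Do not press the red stop key, grasp nothing, and leave the glassware, tools and vial where they stand.

Things in the scene. Friction and masses are not known exactly. Their poses are not given: they have to be found in the camera images.
- centrifuge: fixed low white centrifuge, 240 (x) by 280 (y, -150 to +130) by 90 mm high; its flat top is the deck. Origin: underside, at the bench. Its x points from its front (key panel, robot side) to its back, its y to its left, the way the cover closes; yaw up to 0.3 rad. 8 mm high rails run along y beside the cover at x = -33 and +93 mm; grey end wall 24 mm high on the deck at y = 86 to 98 mm
- cover (a joint): sliding yellow-framed clear cover, 110 mm square and 22 mm high, lying on the deck, centred at x = 30 mm of the centrifuge. Value in m along the centrifuge's +y: 0 is fully open, 0.081 fully shut against the end wall. It stays where it is left; pushing it takes about 2 N
- cover_edge (a point): middle of the cover's trailing (-y) edge: an upright flat face 110 mm wide (along x) and 20 mm high to be pushed towards +y; the point lies on the face, 12 mm above the deck. Its axes are the centrifuge's. The deck behind it (-y) is bare for at least 45 mm
- key_left (a joint): left green start key; value is its depth in m, 0 up, 0.008 fully down. Springs back; 1 N starts it, 3 N holds it fully down
- key_right (a joint): right green start key, the same as the left one
- key_left_top (a point): centre of the top face of the left green key: flat round key 28 mm across in a black collar 44 mm across. At rest its face is 110 mm above the bench (20 mm above the deck, 8 mm above the collar), so that fully down it is level with the collar. The point moves with the key. Axes as the centrifuge's (z up)
- key_right_top (a point): the same for the right green key, 60 mm to the right (-y of the centrifuge) of the left one, centre to centre
- stop_key (a joint): red stop key, 24 mm across in a yellow collar, 18 mm high, 80 mm to the right (-y) of the right green key; depth in m, 0 up, 0.006 fully down. Not to be pressed
- vial: small amber vial with blue cap, 22 mm across, 44 mm high, loose, standing on the deck in the front right corner; origin at the centre of its underside
- reagent_bottle: amber bottle with red cap, 64 mm across, 140 mm high, loose on the bench; origin at the centre of its underside
- sample_jar: clear jar with black lid, 64 mm across, 85 mm high, loose on the bench; origin at the centre of its underside
- beaker: open glass beaker, 68 mm across, 90 mm high, loose on the bench; origin at the centre of its underside
- wine_bottle: green wine bottle with red capsule, 74 mm across, 300 mm high, loose on the bench; origin at the centre of its underside
- stopper: reddish-brown stopper, 42 mm across, 32 mm high, loose on the bench; origin at the centre of its underside
- spatula: spatula with blue handle, 180 mm long, lying loose on the bench

How it is judged:
On the way, in this order (a step that is already met when the one before it is completed fails the run):
1. the cover is fully shut, the keys still up (value of joint cover above 0.076 m and value of joint each of key_left, key_right below 0.0015 m), for 0.2 s.
2. both green keys are held fully down together by the fingers, the cover shut (value of joint cover above 0.076 m and value of joint each of key_left, key_right above 0.006 m and contact force between the fingers and key_left above 0.3 N and contact force between the fingers and key_right above 0.3 N), for 2.7 s.
3. both keys are let up (value of joint each of key_left, key_right below 0.0015 m), for 0.2 s.
At the end, for the whole second after the job is handed in: cover within 5 mm of fully shut, both green keys and the red key up (less than 1.5 mm down), every loose thing at rest within 25 mm of where it stood, robot clear (all of step 3 and value of joint cover above 0.076 m and value of joint stop_key below 0.0015 m and linear speed of vial below 0.02 m/s and distance of each of vial, reagent_bottle, sample_jar, beaker, wine_bottle, stopper, spatula from where it was at the start of the episode below 0.025 m); the robot touches nothing.
It fails at once if one green key is pressed without the other ((value of joint key_left above 0.006 m and value of joint key_right below 0.0015 m) or (value of joint key_right above 0.006 m and value of joint key_left below 0.0015 m)).
It fails at once if a green key is pressed before the cover is shut (not (value of joint cover above 0.076 m) and value of joint any of key_left, key_right above 0.004 m).
It fails at once if the red stop key is pressed (value of joint stop_key above 0.003 m).
It fails at once if a loose thing is carried or knocked away (distance of any of vial, reagent_bottle, sample_jar, beaker, wine_bottle, stopper, spatula from where it was at the start of the episode above 0.025 m).
It also fails if it takes over 51 s, if anything falls off the work surface, if the arm or the gripper's body presses on something with over 40 N, if the wrist force passes 120 N, or if a joint passes its speed limit or range.

## Working session

There is one attempt and no reset: what is moved stays moved. The work goes in short steps, Python scripts to look and compute and a shell command to move; the robot and the scene stay as the last step left them, time stands still between calls to the robot, and variables do not carry over. Pictures are saved under pics/ and viewed, about 8 in all and at most 12, crops included, and the job is handed in when it is done.

```bash
mkdir -p pics; ls; cat > h.py <<'E'
import numpy as np, cv2
from scipy.spatial.transform import Rotation as R
from workcell import manip
def q2R(q): return R.from_quat([q[1],q[2],q[3],q[0]])
def cam(n): return manip.read_camera(n)
def ray(c,u,v):
    u=np.atleast_1d(u).astype(float);v=np.atleast_1d(v).astype(float)
    d=np.stack([(u-c['cx'])/c['fx'],-(v-c['cy'])/c['fy'],-np.ones_like(u)],1)
    return np.array(c['xyz']),q2R(c['orientation']).apply(d)
def onplane(c,u,v,z):
    o,d=ray(c,u,v); return o+d*((z-o[2])/d[:,2])[:,None]
def cloud(c):
    v,u=np.mgrid[:384,:512]; o,d=ray(c,u.ravel(),v.ravel())
    return (o+d*c['z_map'].ravel()[:,None]).reshape(384,512,3)
E
python3 - <<'E'
from h import *
for n in('scene','top'):
    c=cam(n); cv2.imwrite(f'pics/{n}0.png',c['frame']); print(n,{k:v for k,v in c.items() if k not in('frame','z_map')})
    np.savez(f'{n}0.npz',**c)
print(manip.get_obs())
E
```

```text
pics
scene {'fx': 377.41334486542115, 'fy': 377.41334486542115, 'cx': 258.8064566932666, 'cy': 189.59234812069468, 'xyz': array([ 0.88688056, -0.55716355,  1.04005644]), 'orientation': array([0.89683533, 0.3174971 , 0.10442561, 0.28978832])}
top {'fx': 356.6464379601428, 'fy': 356.6464379601428, 'cx': 257.8562267365095, 'cy': 182.68707405838396, 'xyz': array([0.31607807, 0.02812305, 1.31823934]), 'orientation': array([ 0.70549887,  0.05554857, -0.03850072, -0.70548097])}
{'time_s': 0.1, 'joint_positions': array([ 1.67168079e+00,  4.07854406e-02,  8.39364189e-02, -4.25793176e-04,
       -1.61547517e+00, -3.33699593e-01]), 'qd': array([-0.00044051, -0.00242117,  0.00273466, -0.00053411,  0.00176789,
        0.0011    ]), 'joint_torque': array([-4.95375149e-03, -3.69349015e+01,  3.48283482e+01,  6.95159465e+00,
       -4.55145768e-03, -1.77243138e-06]), 'tcp_pos': array([0.13828323, 0.58356015, 0.23037035]), 'tcp_rot': array([ 7.91819601e-04,  9.93233060e-01, -1.16135523e-01, -4.29970985e-05]), 'contact_force': array([ 0.86429681, -0.17441486,  0.395717  ]), 'wrist_torque': array([-0.01150553, -0.02910188,  0.05755826]), 'gripper_width': 1.0007784819368457}
```

View pics/scene0.png

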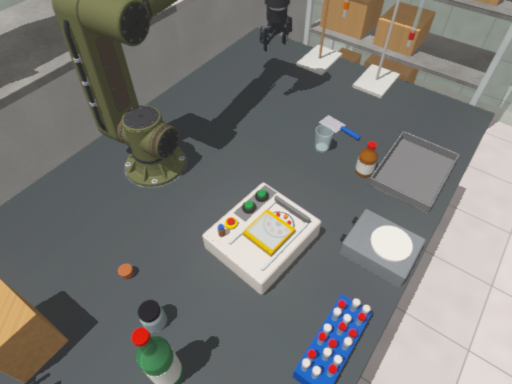

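View pics/top0.png

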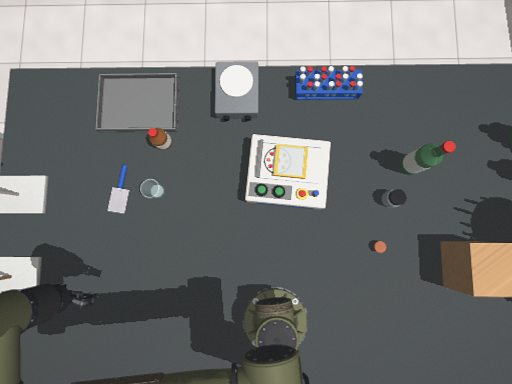

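The scene view shows the centrifuge at about (263,236): green keys (249,206) and (262,195), red key (231,222), yellow cover (270,232). In the top view the green keys are at (262,189) and (279,191), red at (302,194), the vial at (315,193) and the cover at (291,161). Next I measure these.

```bash
python3 - <<'E'
from h import *
for n in('scene','top'):
    c=dict(np.load(f'{n}0.npz')); P=cloud(c); hsv=cv2.cvtColor(c['frame'],cv2.COLOR_BGR2HSV)
    box={'scene':(200,180,325,290),'top':(240,130,335,212)}[n]
    M=np.zeros((384,512),bool); M[box[1]:box[3],box[0]:box[2]]=1
    g=cv2.inRange(hsv,(45,80,40),(85,255,255))&(M*255).astype('uint8')
    k,l,s,ce=cv2.connectedComponentsWithStats(g)
    print(n)
    for i in range(1,k):
        if s[i,4]>15:
            u,v=ce[i]; print('green',s[i,4],ce[i],onplane(c,u,v,.110).round(4),'depth z',np.median(P[l==i][:,2]).round(4))
    y=(cv2.inRange(hsv,(20,120,120),(35,255,255))>0)&M
    k,l,s,ce=cv2.connectedComponentsWithStats(y.astype('uint8'))
    for i in range(1,k):
        if s[i,4]>15:
            vv,uu=np.nonzero(l==i); Q=onplane(c,uu,vv,.112)[:,:2]
            r=cv2.minAreaRect(Q.astype('float32')*1000); print('yellow',s[i,4],ce[i],'z',np.percentile(P[l==i][:,2],[10,50,90]).round(4),r)
    # deck region by depth
    d=(np.abs(P[...,2]-.09)<.006)&M&(P[...,0]>.25)
    r=cv2.minAreaRect((P[d][:,:2]*1000).astype('float32')); print('deck',d.sum(),np.median(P[d][:,2]),r)
    w=(P[...,2]>.08)&M
    print('all>80',cv2.minAreaRect((P[w][:,:2]*1000).astype('float32')))
    for nm,lo,hi in(('red',(0,150,100),(6,255,255)),('blue',(105,120,50),(130,255,255))):
        m=(cv2.inRange(hsv,lo,hi)>0)&M; k,l,s,ce=cv2.connectedComponentsWithStats(m.astype('uint8'))
        for i in range(1,k):
            if s[i,4]>8: print(nm,s[i,4],ce[i],onplane(c,*ce[i],.108 if nm=='red' else .134).round(4))
    x0,y0,x1,y1=box
    cv2.imwrite(f'pics/{n}0c.png',cv2.resize(c['frame'][y0:y1,x0:x1],None,fx=6,fy=6,interpolation=cv2.INTER_CUBIC)[:600])
E
```

```text
scene
green 62 [261.16129032 193.38709677] [[0.4572 0.0443 0.11  ]] depth z 0.1124
green 66 [248.56060606 204.72727273] [[ 0.4517 -0.0145  0.11  ]] depth z 0.1135
yellow 424 [268.375      235.28301887] z [0.1016 0.1112 0.114 ] ((557.5225830078125, -58.10872268676758), (116.19021606445312, 112.76008605957031), 84.48365020751953)
yellow 68 [230.76470588 224.33823529] z [0.0954 0.1016 0.1038] ((451.1227722167969, -100.08888244628906), (35.48261642456055, 35.36442565917969), 39.11118698120117)
deck 3799 0.0902462310715969 ((525.3756103515625, -47.838836669921875), (278.9232482910156, 239.41580200195312), 83.95005798339844)
all>80 ((598.3829345703125, -248.426025390625), (329.9139404296875, 778.0459594726562), 20.080678939819336)
red 28 [230.42857143 220.82142857] [[ 0.4428 -0.0928  0.108 ]]
blue 18 [220.5        226.77777778] [[ 0.445  -0.1385  0.134 ]]
top
green 64 [261.15625 189.0625 ] [[0.4559 0.0462 0.11  ]] depth z 0.1134
green 63 [278.79365079 190.88888889] [[ 0.4496 -0.0139  0.11  ]] depth z 0.1137
yellow 258 [289.60465116 162.41472868] z [0.108  0.1119 0.1152] ((552.8448486328125, -54.086029052734375), (108.15451049804688, 110.86042785644531), 84.19999694824219)
yellow 51 [301.60784314 193.82352941] z [0.0988 0.1017 0.1062] ((440.4312744140625, -92.32787322998047), (34.034420013427734, 30.65888023376465), 89.93359375)
deck 3405 0.0902808362839711 ((525.4277954101562, -44.86866760253906), (278.8546447753906, 239.34841918945312), 84.24590301513672)
all>80 ((478.3463134765625, -40.385528564453125), (279.5235900878906, 336.2491149902344), 84.45941162109375)
red 26 [301.84615385 193.11538462] [[ 0.4421 -0.0922  0.108 ]]
blue 18 [315.77777778 192.5       ] [[ 0.4414 -0.1359  0.134 ]]
```

View pics/top0c.png

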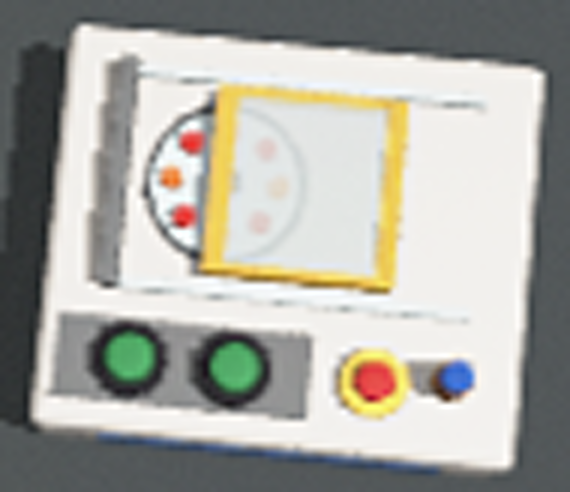

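```bash
python3 -m pendant '[{"slide":[1.7,-3,0],"rotation":[0,0,0.065],"grip":1},{"slide":[1.7,-3,0],"rotation":[0,0,0.065],"grip":1},{"slide":[1.7,-3,0],"rotation":[0,0,0],"grip":1},{"slide":[1.7,-3,0],"rotation":[0,0,0],"grip":1},{"slide":[1.7,-3,0],"rotation":[0,0,0],"grip":1},{"slide":[1.7,-3,0],"rotation":[0,0,0],"grip":1},{"slide":[1.7,-3,0],"rotation":[0,0,0],"grip":1},{"slide":[1.7,-3,0],"rotation":[0,0,0],"grip":1},{"slide":[1.7,-3,0],"rotation":[0,0,0],"grip":1},{"slide":[1.7,-3,0],"rotation":[0,0,0],"grip":1},{"slide":[1.7,-3,0],"rotation":[0,0,0],"grip":1},{"slide":[1.7,-3,0],"rotation":[0,0,0],"grip":1}]'
```

```text
time_s: 1.3
tcp_pos: [0.3426, 0.2225, 0.231]
tcp_rot: [-0.0, 0.999, -0.051, -0.0]
contact_force: [0.6, 0.6, -0.0]
gripper_width: 0.0
```

```bash
python3 -m pendant '[{"slide":[1.7,-3,0],"rotation":[0,0,0],"grip":1},{"slide":[1.7,-3,0],"rotation":[0,0,0],"grip":1},{"slide":[1.7,-3,0],"rotation":[0,0,0],"grip":1},{"slide":[1.7,-3,0],"rotation":[0,0,0],"grip":1},{"slide":[1.7,-3,0],"rotation":[0,0,0],"grip":1},{"slide":[1.7,-3,0],"rotation":[0,0,0],"grip":1},{"slide":[1.7,-3,0],"rotation":[0,0,0],"grip":1},{"slide":[1.7,-3,0],"rotation":[0,0,0],"grip":1},{"slide":[1.7,-3,0],"rotation":[0,0,0],"grip":1},{"slide":[1.7,-3,0],"rotation":[0,0,0],"grip":1},{"slide":[1.7,-3,0],"rotation":[0,0,0],"grip":1},{"slide":[1.7,-3,0],"rotation":[0,0,0],"grip":1}]'
python3 -m pendant '[{"slide":[0,-0.2,-2.5],"rotation":[0,0,0],"grip":1},{"slide":[0,0,-2.5],"rotation":[0,0,0],"grip":1},{"slide":[0,0,-2.5],"rotation":[0,0,0],"grip":1},{"slide":[0,0,-1.5],"rotation":[0,0,0],"grip":1},{"slide":[0,0,-1.0],"rotation":[0,0,0],"grip":1},{"slide":[0,0,0],"rotation":[0,0,0],"grip":1}]'
python3 - <<'E'
from h import *
c=cam('top'); s=cam('scene')
a=cv2.resize(c['frame'][125:215,235:340],None,fx=4,fy=4); b=cv2.resize(s['frame'][175:295,195:325],None,fx=3,fy=3)
b=b[:360,:380];cv2.imwrite('pics/m1.png',np.hstack([a,b]))
E
```

```text
time_s: 2.5
tcp_pos: [0.5468, -0.1376, 0.2307]
tcp_rot: [-0.0, 0.999, -0.051, -0.0]
contact_force: [0.3, 0.6, 0.1]
gripper_width: -0.0
time_s: 3.1
tcp_pos: [0.5459, -0.1381, 0.1301]
tcp_rot: [0.0, 0.999, -0.051, -0.001]
contact_force: [-0.5, -0.2, 0.6]
gripper_width: 0.004
```

View pics/m1.png

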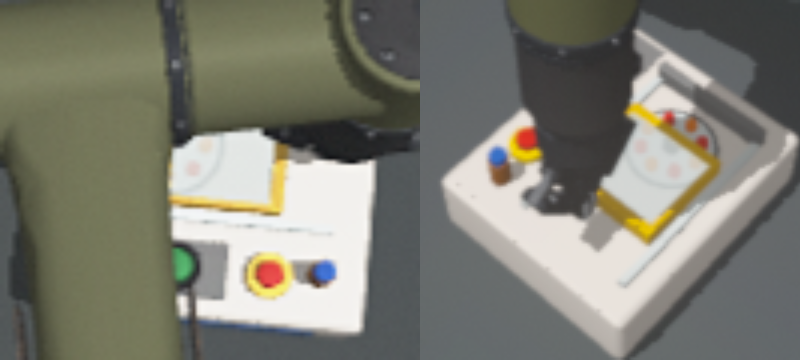

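The gripper sits behind the cover's trailing edge (right picture, around (570,200)), clear of the vial at (497,165). Now lower and push.

```bash
python3 -m pendant '[{"slide":[0,0,-1.5],"rotation":[0,0,0],"grip":1},{"slide":[0,0,-1.2],"rotation":[0,0,0],"grip":1},{"slide":[0,0,-0.5],"rotation":[0,0,0],"grip":1},{"slide":[0,0,0],"rotation":[0,0,0],"grip":1}]'
python3 -m pendant '[{"slide":[0.1,1,0],"rotation":[0,0,0],"grip":1},{"slide":[0.1,1,0],"rotation":[0,0,0],"grip":1},{"slide":[0.05,0.5,0],"rotation":[0,0,0],"grip":1},{"slide":[0.05,0.5,0],"rotation":[0,0,0],"grip":1},{"slide":[0.05,0.5,0],"rotation":[0,0,0],"grip":1},{"slide":[0.05,0.5,0],"rotation":[0,0,0],"grip":1},{"slide":[0.05,0.5,0],"rotation":[0,0,0],"grip":1}]'
```

```text
time_s: 3.6
tcp_pos: [0.5457, -0.1382, 0.0979]
tcp_rot: [0.0, 0.999, -0.051, -0.001]
contact_force: [-0.4, -0.7, -0.3]
gripper_width: -0.001
time_s: 4.3
tcp_pos: [0.5512, -0.0929, 0.0997]
tcp_rot: [0.0, 0.999, -0.051, 0.0]
contact_force: [0.7, -2.0, 1.1]
gripper_width: 0.002
```

```bash
python3 -m pendant '[{"slide":[0.03,0.3,0],"rotation":[0,0,0],"grip":1},{"slide":[0.03,0.3,0],"rotation":[0,0,0],"grip":1},{"slide":[0.03,0.3,0],"rotation":[0,0,0],"grip":1},{"slide":[0.02,0.2,0],"rotation":[0,0,0],"grip":1},{"slide":[0,0,0],"rotation":[0,0,0],"grip":1}]'
python3 -m pendant '[{"slide":[0.02,0.2,0],"rotation":[0,0,0],"grip":1},{"slide":[0.02,0.2,0],"rotation":[0,0,0],"grip":1},{"slide":[0,0,0],"rotation":[0,0,0],"grip":1}]'
```

```text
time_s: 4.8
tcp_pos: [0.5519, -0.0818, 0.099]
tcp_rot: [-0.0, 0.999, -0.051, -0.0]
contact_force: [0.2, -0.2, 0.3]
gripper_width: -0.004
time_s: 5.1
tcp_pos: [0.5522, -0.078, 0.099]
tcp_rot: [-0.0, 0.999, -0.051, -0.0]
contact_force: [0.6, -0.7, -0.5]
gripper_width: -0.002
```

```bash
python3 -m pendant '[{"slide":[0.02,0.2,0],"rotation":[0,0,0],"grip":1},{"slide":[0.01,0.1,0],"rotation":[0,0,0],"grip":1}]'
python3 -m pendant '[{"slide":[0.02,0.2,0],"rotation":[0,0,0],"grip":1},{"slide":[0.01,0.1,0],"rotation":[0,0,0],"grip":1}]'
python3 - <<'E'
from h import *
s=cam('scene'); cv2.imwrite('pics/m2.png',cv2.resize(s['frame'][175:295,195:325],None,fx=4,fy=4))
E
```

```text
time_s: 5.3
tcp_pos: [0.5525, -0.0753, 0.099]
tcp_rot: [0.0, 0.999, -0.051, -0.0]
contact_force: [0.1, -4.6, -0.4]
gripper_width: 0.002
time_s: 5.5
tcp_pos: [0.5524, -0.0749, 0.0992]
tcp_rot: [0.003, 0.999, -0.052, -0.001]
contact_force: [1.9, -15.7, -3.0]
gripper_width: 0.002
```

View pics/m2.png

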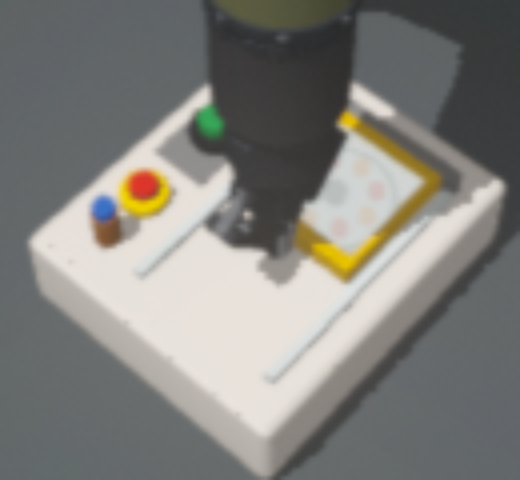

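The cover is against the end wall: the TCP stalled with 16 N of reaction and the picture shows it at the grey wall, with the vial at (105,220) unmoved. Now back off, rise, go over the keys and set the finger spacing.

```bash
python3 -m pendant '[{"slide":[-0.1,-1,0],"rotation":[0,0,0],"grip":1},{"slide":[-0.1,-1,0],"rotation":[0,0,0],"grip":1},{"slide":[0,0,2],"rotation":[0,0,0],"grip":1},{"slide":[0,0,2],"rotation":[0,0,0],"grip":1},{"slide":[0,0,2],"rotation":[0,0,0],"grip":1},{"slide":[0,0,0],"rotation":[0,0,0],"grip":1}]'
python3 -m pendant '[{"slide":[-2.4,2.7,0],"rotation":[0,0,0],"grip":1},{"slide":[-2.4,2.7,0],"rotation":[0,0,0],"grip":1},{"slide":[-2.4,2.7,0],"rotation":[0,0,0],"grip":0.42},{"slide":[-2.4,2.7,0],"rotation":[0,0,0],"grip":0.42},{"slide":[0,0,0],"rotation":[0,0,0],"grip":0.42},{"slide":[0,0,0],"rotation":[0,0,0],"grip":0.42},{"slide":[0,0,0],"rotation":[0,0,0],"grip":0.42},{"slide":[0,0,0],"rotation":[0,0,0],"grip":0.42}]'
python3 - <<'E'
from h import *
o=manip.get_obs(); print(o['tcp_pos'],o['gripper_width'],q2R(o['tcp_rot']).as_matrix()[:,2])
p=np.array([.4536,.0155]); print('to go cm',(p-o['tcp_pos'][:2])*100)
s=cam('scene'); cv2.imwrite('pics/m3.png',cv2.resize(s['frame'][165:285,195:325],None,fx=4,fy=4))
# cover check from the scene view
hsv=cv2.cvtColor(s['frame'],cv2.COLOR_BGR2HSV); P=cloud(s)
y=(cv2.inRange(hsv,(20,120,100),(35,255,255))>0)&(P[...,2]>.107)&(P[...,2]<.118)&(P[...,0]>.48)&(P[...,0]<.65)
Q=P[y][:,:2]-[.5264,-.0364]; a=-.1027; ly=Q@[-np.sin(a),np.cos(a)]; lx=Q@[np.cos(a),np.sin(a)]
print('cover y range',np.percentile(ly,[1,99]),'x',np.percentile(lx,[1,99]),y.sum())
E
```

```text
time_s: 6.15
tcp_pos: [0.5525, -0.0924, 0.1629]
tcp_rot: [-0.0, 0.999, -0.051, 0.003]
contact_force: [0.3, -0.3, 0.1]
gripper_width: 0.001
time_s: 6.95
tcp_pos: [0.4552, 0.0152, 0.1589]
tcp_rot: [0.0, 0.999, -0.052, -0.0]
contact_force: [0.3, 0.1, -0.9]
gripper_width: 0.585
[0.45524135 0.01523618 0.15886096] 0.5851354543208849 [-7.76108165e-04 -2.70066344e-04 -9.99999662e-01]
to go cm [-0.16413543  0.02638167]
cover y range [-0.02495428  0.08689186] x [-0.02404801  0.08474704] 336
```

View pics/m3.png

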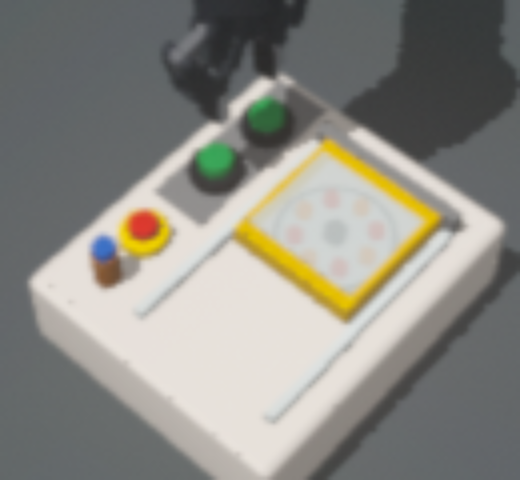

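The cover is flush with the end wall (frame spans -25 to +87 mm; shut = -24 to +86), keys at (217,160) and (268,115) are up, and the fingertips hang above them. Lower carefully.

```bash
python3 -m pendant '[{"slide":[-0.15,0,-1.5],"rotation":[0,0,0],"grip":0.42},{"slide":[0,0,-1.5],"rotation":[0,0,0],"grip":0.42},{"slide":[0,0,-0.6],"rotation":[0,0,0],"grip":0.42},{"slide":[0,0,0],"rotation":[0,0,0],"grip":0.42}]'
python3 - <<'E'
from h import *
s=cam('scene'); cv2.imwrite('pics/m4.png',cv2.resize(s['frame'][165:255,205:315],None,fx=6,fy=6))
P=cloud(s); a=-.1027; Q=P-np.array([.4536,.0155,0])
ly=Q[...,:2]@[-np.sin(a),np.cos(a)]; lx=Q[...,:2]@[np.cos(a),np.sin(a)]
m=(P[...,2]<.15)&(P[...,2]>.117)&(abs(lx)<.03)&(abs(ly)<.07)
o=np.argsort(ly[m])
for r in (slice(None),): 
  v=np.c_[ly[m],lx[m],P[m][:,2]]
  for sg in(-1,1):
    w=v[v[:,0]*sg>0]
    if len(w): print(sg,len(w),w.min(0).round(3),w.max(0).round(3))
E
```

```text
time_s: 7.4
tcp_pos: [0.4527, 0.0154, 0.1213]
tcp_rot: [0.001, 0.999, -0.052, -0.001]
contact_force: [0.2, 0.1, 0.6]
gripper_width: 0.577
-1 29 [-0.041 -0.008  0.117] [-0.026  0.01   0.15 ]
1 37 [ 0.022 -0.012  0.117] [0.041 0.01  0.148]
```

View pics/m4.png

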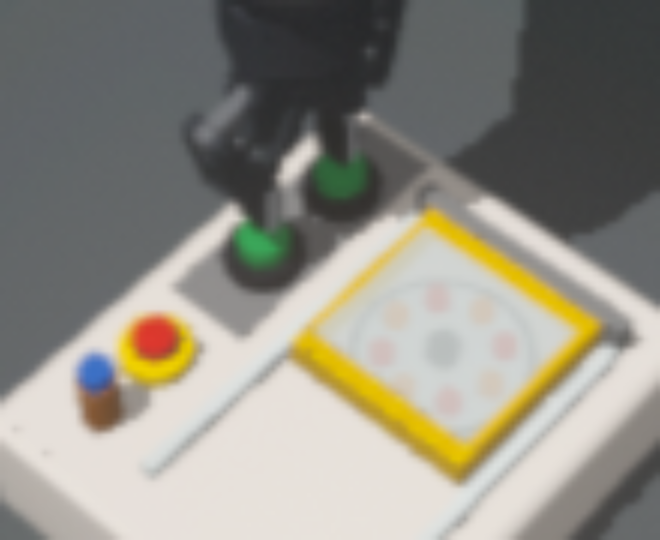

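Both fingertips sit over the keys, at about (262,225) and (335,160), with depth putting them at ±24–41 mm from the mid-point. Press.

```bash
python3 -m pendant '[{"slide":[0,0,-0.4],"rotation":[0,0,0],"grip":0.42},{"slide":[0,0,-0.3],"rotation":[0,0,0],"grip":0.42},{"slide":[0,0,-0.3],"rotation":[0,0,0],"grip":0.42}]'
python3 -m pendant '[{"slide":[0,0,-0.3],"rotation":[0,0,0],"grip":0.42},{"slide":[0,0,0],"rotation":[0,0,0],"grip":0.42}]'
python3 -m pendant '[{"slide":[0,0,-0.3],"rotation":[0,0,0],"grip":0.42},{"slide":[0,0,0],"rotation":[0,0,0],"grip":0.42}]'
```

```text
time_s: 7.75
tcp_pos: [0.4536, 0.0159, 0.1133]
tcp_rot: [-0.0, 0.999, -0.051, 0.0]
contact_force: [-0.1, 0.2, 0.7]
gripper_width: 0.577
time_s: 7.95
tcp_pos: [0.4536, 0.0158, 0.1102]
tcp_rot: [0.0, 0.999, -0.051, 0.0]
contact_force: [-1.2, 1.0, 2.8]
gripper_width: 0.579
time_s: 8.15
tcp_pos: [0.4537, 0.0158, 0.1075]
tcp_rot: [0.0, 0.999, -0.051, 0.0]
contact_force: [-0.4, 0.4, 3.3]
gripper_width: 0.581
```

```bash
python3 -m pendant '[{"slide":[0,0,-0.3],"rotation":[0,0,0],"grip":0.42},{"slide":[0,0,-0.2],"rotation":[0,0,0],"grip":0.42}]'
python3 -m pendant '[{"slide":[0,0,-0.2],"rotation":[0,0,0],"grip":0.42},{"slide":[0,0,0],"rotation":[0,0,0],"grip":0.42}]'
```

```text
time_s: 8.35
tcp_pos: [0.4539, 0.0157, 0.103]
tcp_rot: [0.0, 0.999, -0.051, 0.001]
contact_force: [-7.5, 1.9, 18.8]
gripper_width: 0.582
time_s: 8.55
tcp_pos: [0.4539, 0.0158, 0.103]
tcp_rot: [0.0, 0.999, -0.051, 0.001]
contact_force: [-9.6, 2.1, 16.5]
gripper_width: 0.577
```

```bash
python3 -m pendant '[{"slide":[0,0,-0.1],"rotation":[0,0,0],"grip":0.42},{"slide":[0,0,0],"rotation":[0,0,0],"grip":0.42},{"slide":[0,0,0],"rotation":[0,0,0],"grip":0.42},{"slide":[0,0,0],"rotation":[0,0,0],"grip":0.42},{"slide":[0,0,0],"rotation":[0,0,0],"grip":0.42}]'
python3 - <<'E'
from h import *
o=manip.get_obs(); print(o['contact_force'],o['wrist_torque'],q2R(o['tcp_rot']).as_matrix()[:,2],o['gripper_width'])
s=cam('scene'); cv2.imwrite('pics/m5.png',cv2.resize(s['frame'][165:255,205:315],None,fx=6,fy=6))
P=cloud(s);hsv=cv2.cvtColor(s['frame'],cv2.COLOR_BGR2HSV)
g=cv2.inRange(hsv,(45,80,30),(85,255,255)); g[:170]=0; g[240:]=0; g[:,:235]=0; g[:,290:]=0
k,l,st,ce=cv2.connectedComponentsWithStats(g)
for i in range(1,k):
    if st[i,4]>5: print(st[i,4],ce[i],np.median(P[l==i],0).round(4))
E
```

```text
time_s: 9.05
tcp_pos: [0.4539, 0.0158, 0.1029]
tcp_rot: [0.0, 0.999, -0.051, 0.001]
contact_force: [-12.3, 3.1, 22.2]
gripper_width: 0.577
[-12.29172338   3.10249583  22.22690912] [ 0.8442959   4.20986376 -0.06869012] [ 2.52749148e-03 -1.70134192e-04 -9.99996791e-01] 0.577367392852316
23 [260.56521739 195.43478261] [0.4602 0.0386 0.106 ]
29 [247.31034483 207.03448276] [ 0.4528 -0.0228  0.1059]
```

View pics/m5.png

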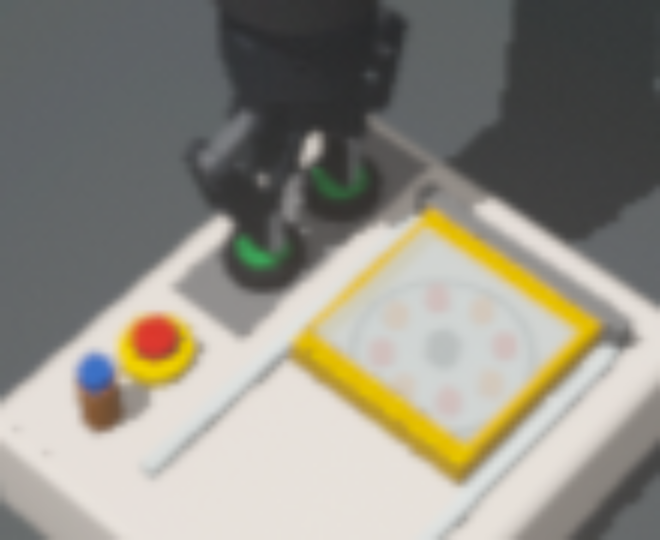

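Both keys (260,255 and 340,185) are down level with their collars; depth gives 0.106 m for both against about 0.113 m at rest. The cover is still shut. Hold for over three seconds, then lift straight up.

```bash
for i in 1 2 3; do python3 -m pendant '[{"slide":[0,0,0],"rotation":[0,0,0],"grip":0.42},{"slide":[0,0,0],"rotation":[0,0,0],"grip":0.42},{"slide":[0,0,0],"rotation":[0,0,0],"grip":0.42},{"slide":[0,0,0],"rotation":[0,0,0],"grip":0.42},{"slide":[0,0,0],"rotation":[0,0,0],"grip":0.42},{"slide":[0,0,0],"rotation":[0,0,0],"grip":0.42},{"slide":[0,0,0],"rotation":[0,0,0],"grip":0.42},{"slide":[0,0,0],"rotation":[0,0,0],"grip":0.42},{"slide":[0,0,0],"rotation":[0,0,0],"grip":0.42},{"slide":[0,0,0],"rotation":[0,0,0],"grip":0.42},{"slide":[0,0,0],"rotation":[0,0,0],"grip":0.42},{"slide":[0,0,0],"rotation":[0,0,0],"grip":0.42}]'; done
python3 -m pendant '[{"slide":[0,0,0.5],"rotation":[0,0,0],"grip":0.42},{"slide":[0,0,0.5],"rotation":[0,0,0],"grip":0.42},{"slide":[0,0,1],"rotation":[0,0,0],"grip":0.42},{"slide":[0,0,2],"rotation":[0,0,0],"grip":0.42},{"slide":[0,0,3],"rotation":[0,0,0],"grip":0.42},{"slide":[0,0,3],"rotation":[0,0,0],"grip":0.42},{"slide":[0,0,3],"rotation":[0,0,0],"grip":0.42},{"slide":[-1,3,0],"rotation":[0,0,0],"grip":0.42},{"slide":[-1,4,0],"rotation":[0,0,0],"grip":0.42},{"slide":[-1,4,0],"rotation":[0,0,0],"grip":0.42},{"slide":[0,0,0],"rotation":[0,0,0],"grip":0.42},{"slide":[0,0,0],"rotation":[0,0,0],"grip":0.42}]'
python3 - <<'E'
from h import *
s=cam('scene'); cv2.imwrite('pics/m6.png',s['frame'])
P=cloud(s);hsv=cv2.cvtColor(s['frame'],cv2.COLOR_BGR2HSV)
def f(c,hi,lo=(45,80,30),b=(235,170,290,240)):
    g=cv2.inRange(cv2.cvtColor(c['frame'],cv2.COLOR_BGR2HSV),lo,hi); m=np.zeros_like(g); m[b[1]:b[3],b[0]:b[2]]=1
    k,l,st,ce=cv2.connectedComponentsWithStats(g*m); P=cloud(c)
    return [(st[i,4],ce[i].round(1),np.median(P[l==i],0).round(4)) for i in range(1,k) if st[i,4]>5]
s0=dict(np.load('scene0.npz'))
for c in(s0,s):
    print('green',f(c,(85,255,255))); print('red',f(c,(6,255,255),(0,150,100),(222,210,240,230))); print('blue',f(c,(130,255,255),(105,120,50),(210,215,235,235)))
d=cv2.absdiff(s0['frame'],s['frame']).max(2); 
k,l,st,ce=cv2.connectedComponentsWithStats((d>60).astype('uint8')); print([tuple(st[i]) for i in range(1,k) if st[i,4]>25])
E
```

```text
time_s: 10.3
tcp_pos: [0.4539, 0.0158, 0.1029]
tcp_rot: [0.0, 0.999, -0.051, 0.001]
contact_force: [-12.3, 2.2, 23.3]
gripper_width: 0.581
time_s: 11.5
tcp_pos: [0.4539, 0.0158, 0.1029]
tcp_rot: [0.0, 0.999, -0.051, 0.001]
contact_force: [-11.9, 2.6, 22.0]
gripper_width: 0.58
time_s: 12.7
tcp_pos: [0.4539, 0.0158, 0.1029]
tcp_rot: [0.0, 0.999, -0.051, 0.001]
contact_force: [-13.1, 3.4, 22.3]
gripper_width: 0.585
time_s: 13.9
tcp_pos: [0.4231, 0.1264, 0.2289]
tcp_rot: [0.0, 0.999, -0.05, -0.0]
contact_force: [0.4, -0.1, 0.9]
gripper_width: 0.579
green [(np.int32(62), array([261.2, 193.4]), array([0.4586, 0.0428, 0.1124])), (np.int32(66), array([248.6, 204.7]), array([ 0.4533, -0.0167,  0.1135]))]
red [(np.int32(28), array([230.4, 220.8]), array([ 0.4446, -0.0946,  0.1122]))]
blue [(np.int32(18), array([220.5, 226.8]), array([ 0.4449, -0.1381,  0.1335]))]
green [(np.int32(63), array([261.2, 193.4]), array([0.4583, 0.0425, 0.1129])), (np.int32(67), array([248.5, 204.7]), array([ 0.4533, -0.0167,  0.1138]))]
red [(np.int32(29), array([230.4, 220.7]), array([ 0.4443, -0.0947,  0.1121]))]

[... 543 characters left out ...]
p.int32(19), np.int32(6), np.int32(40)), (np.int32(124), np.int32(49), np.int32(36), np.int32(56), np.int32(713)), (np.int32(43), np.int32(51), np.int32(29), np.int32(17), np.int32(247)), (np.int32(79), np.int32(68), np.int32(8), np.int32(13), np.int32(42)), (np.int32(86), np.int32(86), np.int32(10), np.int32(16), np.int32(95)), (np.int32(104), np.int32(97), np.int32(18), np.int32(29), np.int32(210)), (np.int32(93), np.int32(107), np.int32(15), np.int32(24), np.int32(150)), (np.int32(272), np.int32(132), np.int32(4), np.int32(9), np.int32(29)), (np.int32(266), np.int32(200), np.int32(39), np.int32(31), np.int32(308)), (np.int32(242), np.int32(220), np.int32(41), np.int32(37), np.int32(507))]
```

View pics/m6.png

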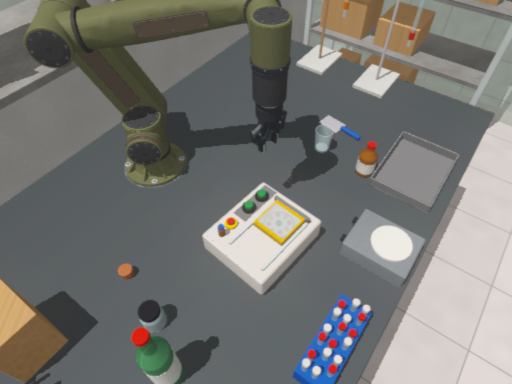

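The cover is shut at (280,222). Keys, red key and vial are on the same pixels as at the start, the glassware has not changed, and the arm is clear. Handing in.

```bash
python3 -c "
from workcell import manip
print(manip.job_done())"
```

```text
the job is handed in; nothing more can be done
None
```

The centrifuge is started and the job is handed in at about 14 s on the robot's clock; no verdict was reported.

- **Cover:** I pushed it with the closed fingers until it stalled against the end wall at about 16 N. The camera then put its frame at y = -25 to +87 mm; fully shut is -24 to +86 mm.
- **Green keys:** I pressed both together, one fingertip on each, until they bottomed. While down, both key faces read 0.106 m, against about 0.113 m at rest. I held them for about 4.3 s at about 22 N in total, then lifted straight up.
- **Last checks:** Both green keys, the red key and the vial's cap were back within 0.1 px of their starting image positions. The other loose things looked unmoved in the final picture. The arm was clear, with about 1 N (sensor noise) on the wrist.
- **Did not match expectation:** While the keys were held there was a sideways force of about 12 N, because the arm was pushing past the bottom of the keys' travel. It was gone once I lifted. The depth camera also reads about 3 mm high, so I compared key heights only with their own readings at rest.

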